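# Restock the two-well bath caddy

### The arm

A 6-joint arm with a two-finger parallel gripper is mounted at the origin on the work surface. World frame = base frame: x ahead of the robot, y to its left, z up, the work surface at z = 0. Lengths are in m, angles in rad, forces in N, time in s.
With the tool pointing down it reaches from about 0.325 to 1 m from the base axis. Payload 5.1 kg.
Tool frame: the origin (TCP) lies at the centre of the arm's flange, where the gripper is bolted on; the fingertips stand 173 mm ahead of it and the grasp point (between the pads) lies 155 mm ahead of it; z points along the fingers, y is the line along which they close (so a half turn about z gives the same grasp; the last joint's range is limited). The gripper opens to 85 mm and grips with 20 to 120 N. Pads are 22 mm wide; open, the fingers measure 114 mm over their backs; the gripper's body (76 mm by 85 mm) begins 54 mm behind the grasp point. The pads swing forward as they close: fully open they stand 13 mm farther back than shut.
Start: joints at [1.129, 0.124, 1.65, -0, 1.367, -0.083], TCP at [0.228, 0.609, 0.405] pointing down, gripper open.
Joint ranges: [-2.61, 2.61], [-1.02, 2.33], [0.03, 2.71], [-1.35, 4.49], [0.32, 2.68], [-2.91, 2.91]. Speed limits (rad/s): [2.57, 2.57, 3.14, 3.14, 3.14, 3.14].

### API

Orientations are given as a 3x3 rotation matrix whose columns are the frame's x, y, z axes.
In Python, from bench import move_pose, move_straight, move_joints, grip, dwell, inverse_kinematics, grab_frame, Unreachable, sign_off, outline_of, current_t, current_joint_positions, current_qvel, current_effort, current_position, current_tool_rot, current_ft_force, current_torque, current_finger_gap, current_grasp_force gives the robot as it stands. Calls block until the motion is done:
- move_pose(position, orientation): joint-space move of the TCP to a pose.
- move_straight(position, rot=None, velocity=0.15): straight line of the TCP; rot=None keeps the orientation; velocity is the mean speed in m/s.
- move_joints(angles): joint-space move.
- grip(opening, grip_force=None): finger opening in m; grip_force is the grip in N (None keeps the last); returns when the fingers have stopped.
- dwell(seconds).
- inverse_kinematics(position, orientation): joint angles nearest the present ones, or None.
- grab_frame(name): name is "scene" or "top"; returns a dict with "frame" (400x640x3 uint8, red, green, blue), "fx", "fy", "cx", "cy" (pixels), "R" (3x3) and "t" (3): a world point X has camera coordinates R X + t. Camera axes: x right, y down, z forward; pixel columns grow to the right and rows downward; lengths in m; the calibration is good to about 2 mm. A picture is of the moment at which its call begins. There is no depth.
A pose or a line that the arm cannot do raises Unreachable and nothing moves.
- sign_off(): hands the job in; it is judged then, once.
Trained networks look in the newest picture that a camera, given by its name, has taken for a name from the list of things; names that differ only in an ending like _2 or _b are one class to them, and where a whole thing is asked for, a point or a joint stands for the part that bears it (a point fixed in the world has none). Each returns a list of dicts, best first, with "score" (0 to 1); they miss things now and then, are a little off and sometimes report something else, mostly with a low value. They report only what shows in the picture. A call takes as long as a camera call. They do not tell look-alikes from the thing itself.
- outline_of(camera, name): "mask" (400x640 bool, what is visible of it) and "box" ([left, top, width, height] in pixels, round what is visible of it).
Readings, each from a call of its own:
- current_t(): time.
- current_joint_positions(): joint angles.
- current_qvel(): joint speeds.
- current_effort(): joint torques, N m.
- current_position(): TCP position.
- current_tool_rot(): TCP orientation.
- current_ft_force(): force on the tool from outside, world axes, zero at the start.
- current_torque(): the same for the moment, N m.
- current_finger_gap(): finger opening in m.
- current_grasp_force(): force on a finger pad.
Only numpy, scipy, OpenCV 4.12 (cv2) and the standard library are available. Lean on these libraries where they do the work, as an engineer would, in place of code of your own. Each camera call takes 0.05 s, during which the arm holds its last target. There are 200 camera calls.

### The job

Slide open the caddy's cover and put every soap bar lying about on the ledge into the well it covered (the robot's left), then slide the cover fully shut over the bars. Only then tip all the bath pearls from the glass cup into the other well and stand the empty cup upright on the green dish. Leave the cover with its grip level with the steel marker tab so that both wells can air, and do not disturb the pink organiser or the steel case.

Things in the scene. Friction and masses are not known exactly. Their poses are not given: they have to be found in the camera images.
- caddy: white plastic caddy (a bottom tier) fixed to the ledge, 140 (x) x 270 (y) x 75 mm high, open on top, walls 6 mm, floor 6 mm thick; a 6 mm wall across its middle (y = 0) makes two equal wells, left (+y) and right (-y), each 128 x 129 mm inside and 69 mm deep. Origin at the centre of its underside; x points away from the robot, y to the left
- left_well (a point): centre of the inner floor of the left well (the bars' well), 6 mm above the caddy's underside
- right_well (a point): centre of the inner floor of the right well (the pearls' well)
- cover (a joint): travel of the grey sliding cover in m: 0 = against its left stop, wholly over the left well; 0.135 = against its right stop, wholly over the right well; it slides along the caddy's y (to -y as the value grows), with about 1.5 N of friction, and stays where it is left. The cover is a flat plate 140 (x) x 135 (y) x 5 mm, its top 82 mm above the ledge
- cover_grip (a point): centre of the top of the cover's grip, an upright white fin 50 mm along the caddy's x, 14 mm thick along y (the sliding direction), standing 32 mm above the cover's plate; top 114 mm above the ledge; it sits over the middle of the cover's width in y and 30 mm in front of the caddy's centre line
- tab: steel marker tab clipped upright on the caddy's front face (the one facing the robot), 12 (x) x 10 (y) x 60 mm, reaching from 30 to 90 mm above the ledge; origin at the middle of its rear lower edge, on the caddy's front face; its y is parallel to the caddy's y. The grip is level with it when both have the same y in the caddy's frame
- bar1: oatmeal-brown bath-soap bar, 70 (its x) x 28 (its y) x 24 mm high, about 60 g, lying loose on the ledge at the left or in front; origin at the centre of its underside; may be absent
- bar2: oatmeal-brown bath-soap bar, 70 (its x) x 28 (its y) x 24 mm high, about 60 g, lying loose on the ledge at the left or in front; origin at the centre of its underside; may be absent
- bar3: oatmeal-brown bath-soap bar, 70 (its x) x 28 (its y) x 24 mm high, about 60 g, lying loose on the ledge at the left or in front; origin at the centre of its underside; may be absent
- bar4: oatmeal-brown bath-soap bar, 70 (its x) x 28 (its y) x 24 mm high, about 60 g, lying loose on the ledge at the left or in front; origin at the centre of its underside; may be absent
- cup: straight clear glass cup, 64 mm outside diameter, 85 mm high, wall 3.5 mm, bottom 5 mm, about 120 g, standing upright on the ledge with the pearls in it; origin at the centre of its underside, z up its axis
- pearl1: amber ball-shaped bath pearl, 18 mm across, 10 g, in the glass cup at the start; origin at its centre; may be absent
- pearl2: amber ball-shaped bath pearl, 18 mm across, 10 g, in the glass cup at the start; origin at its centre; may be absent
- pearl3: amber ball-shaped bath pearl, 18 mm across, 10 g, in the glass cup at the start; origin at its centre; may be absent
- pearl4: amber ball-shaped bath pearl, 18 mm across, 10 g, in the glass cup at the start; origin at its centre; may be absent
- pearl5: amber ball-shaped bath pearl, 18 mm across, 10 g, in the glass cup at the start; origin at its centre; may be absent
- pearl6: amber ball-shaped bath pearl, 18 mm across, 10 g, in the glass cup at the start; origin at its centre; may be absent
- dish: round green ceramic dish fixed to the ledge, 124 mm over the rim, 12 mm high, its flat floor 6 mm thick and about 104 mm across; origin at the centre of its underside
- organiser: pink pill organiser, 60 x 170 x 27 mm, lying on the ledge far left; not part of the job; origin at the centre of its underside
- case: steel nail-clipper case, 50 x 90 x 18 mm, lying on the ledge far right; not part of the job; origin at the centre of its underside
Things that resemble listed ones, but are neither listed nor needed, are in the scene too. What is shaped like the cup but blue is not meant.

How it is judged:
On the way, in this order (a step that is already met when the one before it is completed fails the run):
1. every bar is in the left well (x of bar1 in the frame of caddy between -0.067 and 0.067 m and y of bar1 in the frame of caddy between 0 and 0.132 m and z of each of bar1, bar2, bar3, bar4 in the frame of caddy below 0.068 m and x of bar2 in the frame of caddy between -0.067 and 0.067 m and y of bar2 in the frame of caddy between 0 and 0.132 m and x of bar3 in the frame of caddy between -0.067 and 0.067 m and y of bar3 in the frame of caddy between 0 and 0.132 m and x of bar4 in the frame of caddy between -0.067 and 0.067 m and y of bar4 in the frame of caddy between 0 and 0.132 m), for 0.2 s.
2. the cover is slid fully shut over the bars (within 8 mm of its left stop) (value of joint cover below 0.008 m), for 0.2 s.
3. every pearl is in the right well (x of pearl1 in the frame of caddy between -0.067 and 0.067 m and y of pearl1 in the frame of caddy between -0.132 and 0 m and z of each of pearl1, pearl2, pearl3, pearl4, pearl5, pearl6 in the frame of caddy below 0.068 m and x of pearl2 in the frame of caddy between -0.067 and 0.067 m and y of pearl2 in the frame of caddy between -0.132 and 0 m and x of pearl3 in the frame of caddy between -0.067 and 0.067 m and y of pearl3 in the frame of caddy between -0.132 and 0 m and x of pearl4 in the frame of caddy between -0.067 and 0.067 m and y of pearl4 in the frame of caddy between -0.132 and 0 m and x of pearl5 in the frame of caddy between -0.067 and 0.067 m and y of pearl5 in the frame of caddy between -0.132 and 0 m and x of pearl6 in the frame of caddy between -0.067 and 0.067 m and y of pearl6 in the frame of caddy between -0.132 and 0 m), for 0.2 s.
At the end, for the whole second after the job is handed in: Every bar is in the left well and every pearl in the right well, below the rim; the cup stands upright (within 0.1 rad) on the floor of the green dish, released and at rest; the cover is at rest with its grip level with the marker tab within 6 mm (all of step 1 and all of step 3 and y of cover_grip in the frame of tab between -0.006 and 0.006 m and velocity of joint cover between -0.01 and 0.01 m/s and horizontal distance between cup and dish below 0.03 m and angle between cup's own z axis and vertical below 0.1 rad and height (world z) of cup below 0.013 m and linear speed of cup below 0.03 m/s); the robot touches nothing.
It fails at once if the pink organiser or the steel case is moved more than 25 mm (distance of any of organiser, case from where it was at the start of the episode above 0.025 m).
Of bar1, bar2, bar3, bar4 only 2 to 4 are there at a start; the rules pass over those that are not, and their reading is None.
Of pearl1, pearl2, pearl3, pearl4, pearl5, pearl6 only 3 to 6 are there at a start; the rules pass over those that are not, and their reading is None.
At some moment in a run one of bar1, bar2, bar3, bar4 may be knocked a few centimetres aside while the robot is not near it.
It also fails if it takes over 208 s, if anything falls off the work surface, if the arm or the gripper's body presses on something with over 40 N, if the wrist force passes 120 N, or if a joint passes its speed limit or range.

## Working session

There is one attempt and no reset: what is moved stays moved. The work goes in short steps, each a Python script; the robot and the scene stay as the last script left them, time stands still between calls to the robot, and variables do not carry over. Pictures are saved under pics/ and viewed, at most 14 in all, crops included, and the job is handed in when it is done.

```bash
ls; mkdir -p pics; cat > h.py <<'E'
import numpy as np, cv2
from bench import *
def snap(cam,fn=None):
    f=grab_frame(cam)
    if fn: cv2.imwrite('pics/'+fn,cv2.cvtColor(f['frame'],cv2.COLOR_RGB2BGR))
    return f
def ray(f,uv,z):
    d=np.array([(uv[0]-f['cx'])/f['fx'],(uv[1]-f['cy'])/f['fy'],1.])
    R=np.array(f['R']);t=np.array(f['t']);c=-R.T@t;w=R.T@d
    return c+w*(z-c[2])/w[2]
def proj(f,X):
    p=np.array(f['R'])@np.array(X)+np.array(f['t']);return np.array([f['fx']*p[0]/p[2]+f['cx'],f['fy']*p[1]/p[2]+f['cy']])
E
python3 - <<'E'
from h import *
for c in ['scene','top']:
    f=snap(c,c+'0.png');R=np.array(f['R']);print(c,'cam',-R.T@np.array(f['t']),R[2],f['fx'])
    for n in ['caddy','cover_grip','cover','tab','bar1','cup','pearl1','dish','organiser','case']:
        for o in outline_of(c,n):
            m=o['mask'];ys,xs=np.nonzero(m)
            if len(xs)==0: continue
            print(n,round(o['score'],2),o['box'],'cen',xs.mean().round(1),ys.mean().round(1),ray(f,(xs.mean(),ys.mean()),0.02).round(3)[:2])
E
```

```text
pics
scene cam [1.37799256 0.43303217 0.77703695] [-0.74586816 -0.35814563 -0.56161588] 436.06905468207844
caddy 0.76 [222.7, 204.7, 115.4, 82.9] cen 282.7 243.1 [ 0.604 -0.045]
cover_grip 0.94 [266.2, 213.5, 69.4, 50.5] cen 301.5 236.7 [ 0.558 -0.012]
cover 0.86 [266.0, 214.3, 68.2, 44.8] cen 301.3 237.0 [ 0.559 -0.012]
bar1 0.73 [328.4, 212.2, 25.3, 14.6] cen 342.3 219.2 [0.435 0.057]
bar1 0.58 [382.4, 228.7, 16.7, 16.5] cen 390.9 236.3 [0.45  0.208]
cup 0.65 [268.5, 172.8, 16.3, 32.1] cen 279.2 188.7 [ 0.373 -0.189]
cup 0.65 [281.8, 159.6, 22.2, 24.5] cen 292.9 169.5 [ 0.247 -0.207]
organiser 0.88 [373.4, 289.6, 78.1, 34.6] cen 413.0 307.5 [0.672 0.332]
case 0.95 [163.2, 217.6, 28.9, 23.3] cen 176.4 229.1 [ 0.681 -0.343]
top cam [0.31901273 0.02251797 1.15357217] [ 0.15586682 -0.00427259 -0.98776884] 467.4952470818952
caddy 0.73 [278.9, 120.5, 112.5, 68.4] cen 333.0 155.2 [ 0.628 -0.047]
cover_grip 0.77 [279.9, 121.9, 55.3, 59.2] cen 307.8 151.6 [0.636 0.016]
cover_grip 0.6 [149.5, 114.3, 71.4, 50.6] cen 184.2 139.7 [0.659 0.327]
cover_grip 0.3 [223.2, 215.8, 14.8, 28.0] cen 230.6
[... 211 characters left out ...]
 0.403 -0.174]
tab 0.53 [322.2, 184.3, 6.3, 5.8] cen 325.1 184.5 [ 0.553 -0.028]
bar1 0.64 [284.3, 220.8, 14.8, 27.6] cen 292.7 235.6 [0.424 0.048]
bar1 0.62 [222.9, 217.5, 10.8, 27.6] cen 230.4 229.1 [0.437 0.2  ]
cup 0.74 [372.9, 228.9, 33.4, 31.5] cen 387.5 245.3 [ 0.406 -0.182]
cup 0.65 [375.7, 281.9, 31.9, 27.8] cen 393.9 293.3 [ 0.292 -0.197]
dish 0.85 [416.8, 189.4, 48.5, 45.8] cen 438.7 210.1 [ 0.495 -0.308]
dish 0.23 [275.6, 123.6, 113.2, 63.2] cen 332.7 155.2 [ 0.628 -0.046]
organiser 0.57 [154.4, 112.2, 65.8, 53.8] cen 184.3 139.9 [0.658 0.326]
case 0.85 [440.9, 124.6, 35.5, 35.0] cen 457.4 142.7 [ 0.668 -0.359]
case 0.25 [274.6, 123.0, 116.5, 63.6] cen 332.7 155.2 [ 0.628 -0.046]
```

```bash
python3 - <<'E'
import cv2
a=cv2.imread('pics/top0.png')[90:330,130:480];cv2.imwrite('pics/top0c.png',cv2.resize(a,(800,549),interpolation=cv2.INTER_CUBIC))
a=cv2.imread('pics/scene0.png')[140:340,150:460];cv2.imwrite('pics/scene0c.png',cv2.resize(a,(800,516),interpolation=cv2.INTER_CUBIC))
E
```

```text
(no output)
```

View pics/top0c.png

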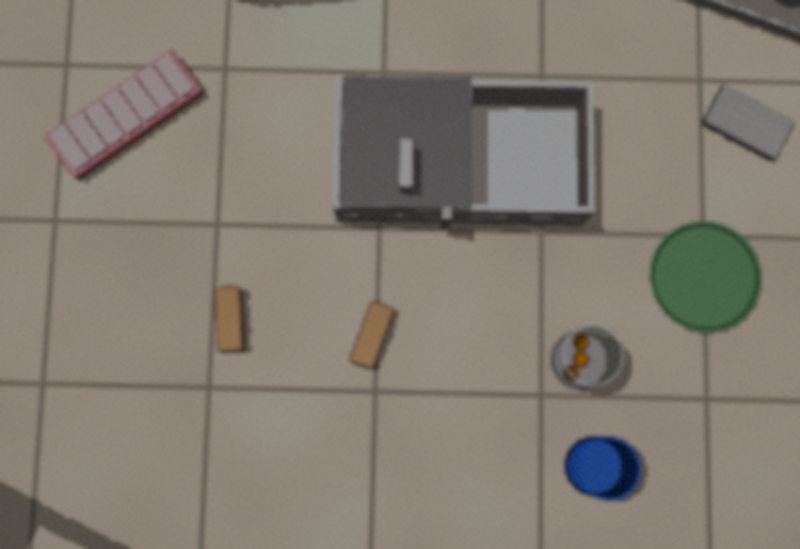

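View pics/scene0c.png

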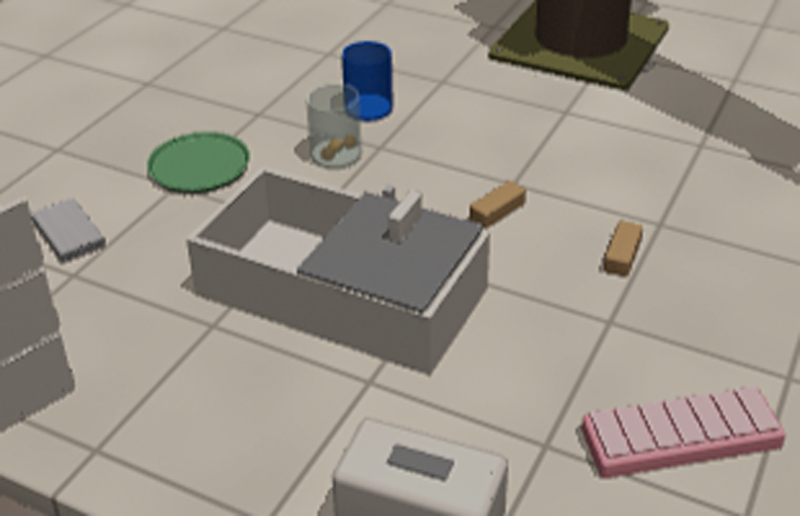

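The top crop shows two brown bars at (230,318) and (373,335), the clear cup with pearls at (588,358), and the blue look-alike cup at (600,468), which I'll avoid. It also shows the grip at (405,163), the tab at (446,214), the dish at (705,277), and the cover at its left stop. The candidates for the cup are the clear one and the blue one, and the clear one is right. Next I'll fit the poses.

```bash
cat >> h.py <<'E'
from scipy.optimize import minimize
def boxpts(sx,sy,z0,z1,ox=0,oy=0): return np.array([[ox+a*sx/2,oy+b*sy/2,z] for a in(-1,1) for b in(-1,1) for z in(z0,z1)])
def cyl(r,z0,z1): 
    a=np.linspace(0,2*np.pi,40); return np.array([[r*np.cos(t),r*np.sin(t),z] for t in a for z in(z0,z1)])
def place(P,q): c,s=np.cos(q[2]),np.sin(q[2]); return np.c_[P[:,0]*c-P[:,1]*s+q[0],P[:,0]*s+P[:,1]*c+q[1],P[:,2]]
def render(f,P,q):
    uv=np.array([proj(f,p) for p in place(P,q)]);S=4
    h=cv2.convexHull(((uv+.5)*S*16).astype(np.int32).reshape(-1,1,2))
    im=np.zeros((400*S,640*S),np.uint8);cv2.fillConvexPoly(im,h,255,shift=4)
    return cv2.resize(im,(640,400),interpolation=cv2.INTER_AREA)/255.
def fit(obs,P,q0,yaw=True):
    n=3 if yaw else 2
    ms=[(f,cv2.GaussianBlur(m.astype(np.float32),(0,0),1.)) for f,m in obs]
    def c(q):
        q=np.r_[q,[0]*(3-n)]
        return sum(np.abs(cv2.GaussianBlur(render(f,P,q).astype(np.float32),(0,0),1.)-m).sum()/max(m.sum(),1) for f,m in ms)
    best=None
    for y in ([q0[2]] if not yaw or len(q0)>3 else [q0[2]-.8,q0[2],q0[2]+.8,q0[2]+1.5]):
        s=np.array([[q0[0],q0[1],y][:n]]*(n+1));s[1,0]+=.015;s[2,1]+=.015
        if n>2:s[3,2]+=.25
        r=minimize(c,s[0],method='Nelder-Mead',options=dict(initial_simplex=s,xatol=2e-4,fatol=1e-4,maxiter=150))
        if best is None or r.fun<best.fun: best=r
    return np.r_[best.x,[0]*(3-n)],best.fun
def comps(m,amin=40):
    n,l,s,c=cv2.connectedComponentsWithStats(m.astype(np.uint8))
    return [(l==i,s[i,4],c[i]) for i in range(1,n) if s[i,4]>=amin]
def hsv(f,lo,hi): return cv2.inRange(cv2.cvtColor(f['frame'],cv2.COLOR_RGB2HSV),np.array(lo),np.array(hi))>0
BAR=boxpts(.07,.028,0,.024)
def bars(f,amin=60): return comps(hsv(f,(8,105,60),(22,200,255)),amin)
E
python3 - <<'E'
from h import *
F={c:snap(c) for c in('scene','top')}
t,s=F['top'],F['scene']
def net(c,n): return outline_of(c,n)[0]['mask']
for c in F:
    print(c,[(a,k.round(0),ray(F[c],k,.012).round(3)[:2]) for m,a,k in bars(F[c])])
hull=np.r_[boxpts(.14,.27,0,.075)]
for o in ([(t,net('top','caddy'))],[(s,net('scene','caddy'))],):
    print('caddy',fit(o,hull,(.63,-.045,0,1)))
g=hsv(t,(45,60,30),(90,255,255));gs=hsv(s,(45,60,30),(90,255,255))
D=cyl(.062,.0,.012)
big=lambda m:max(comps(m),key=lambda k:k[1])[0]
print('dish',fit([(t,big(g))],D,(.5,-.31,0),False),fit([(s,big(gs))],D,(.5,-.31,0),False))
C=cyl(.032,0,.085)
m=[o['mask'] for o in outline_of('top','cup')][0]; print('cup top',fit([(t,m)],C,(.4,-.17,0),False))
for o in outline_of('scene','cup')[:2]: print('cup sc',fit([(s,o['mask'])],C,(.4,-.17,0),False))
for m,a,k in bars(t):
    p=ray(t,k,.02);r=fit([(t,m)],BAR,(p[0],p[1],0));print('bar',r)
for m,a,k in bars(s):
    p=ray(s,k,.02);r=fit([(s,m)],BAR,(p[0],p[1],0));print('bar sc',r)
# tab/grip zoom
for c,(x,y) in (('top',(270,115)),('scene',(215,200))):
    im=cv2.cvtColor(F[c]['frame'],cv2.COLOR_RGB2BGR)[y:y+90,x:x+130]
    cv2.imwrite(f'pics/z_{c}.png',cv2.resize(im,(780,540),interpolation=cv2.INTER_CUBIC))
a=[cv2.imread(f'pics/z_{c}.png') for c in('top','scene')]
cv2.imwrite('pics/zz.png',cv2.resize(np.hstack(a),(800,277)))
E
```

```text
scene [(np.int32(184), array([338.,   2.]), array([-2.694, -1.325])), (np.int32(1278), array([18., 80.]), array([ 0.049, -1.941])), (np.int32(839), array([62., 90.]), array([ 0.052, -1.608])), (np.int32(393), array([327., 103.]), array([-0.374, -0.365])), (np.int32(105), array([155., 117.]), array([ 0.099, -0.966])), (np.int32(1330), array([467., 128.]), array([-0.374,  0.27 ])), (np.int32(202), array([132., 129.]), array([ 0.231, -0.963])), (np.int32(192), array([550., 143.]), array([-0.374,  0.584])), (np.int32(377), array([585., 150.]), array([-0.374,  0.705])), (np.int32(2276), array([ 32., 171.]), array([ 0.636, -1.017])), (np.int32(252), array([627., 158.]), array([-0.368,  0.84 ])), (np.int32(76), array([ 69., 171.]), array([ 0.582, -0.904])), (np.int32(87), array([ 24., 208.]), array([ 0.795, -0.833])), (np.int32(973), array([113., 222.]), array([ 0.727, -0.539])), (np.int32(203), array([342., 219.]), array([0.424, 0.052])), (np.int32(197), array([391., 236.]), array([0.438, 0.205])), (np.int32(510), array([  6., 287.]), array([ 1.028, -0.567])), (np.int32(146), array([ 12., 
[... 1951 characters left out ...]
ar sc (array([-0.37238062,  0.8472755 , -1.4347303 ]), np.float64(0.26065877079963684))
bar sc (array([ 0.52972908, -0.91273918,  1.00141428]), np.float64(2.3190910816192627))
bar sc (array([ 0.71236765, -0.85798973,  1.09223646]), np.float64(2.7143595218658447))
bar sc (array([ 0.74887015, -0.51875971, -0.27171609]), np.float64(0.624152421951294))
bar sc (array([ 0.42368341,  0.05201605, -0.16030197]), np.float64(0.3648940920829773))
bar sc (array([0.43195869, 0.20388827, 0.16322428]), np.float64(0.2591787278652191))
bar sc (array([ 1.030102  , -0.56516325,  1.11763911]), np.float64(0.29186776280403137))
bar sc (array([ 1.12681904, -0.50109369, -0.22788132]), np.float64(0.8830018043518066))
```

View pics/top0.png

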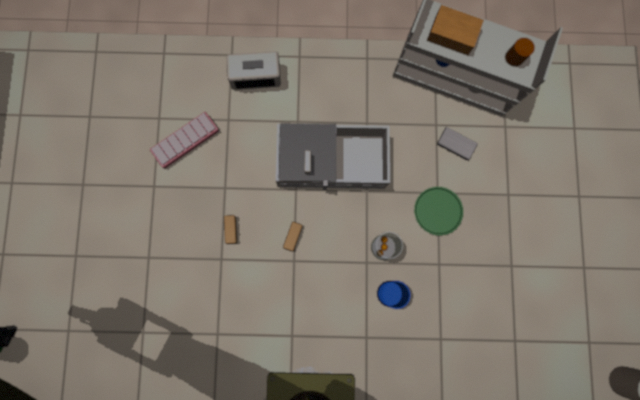

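View pics/z_top.png

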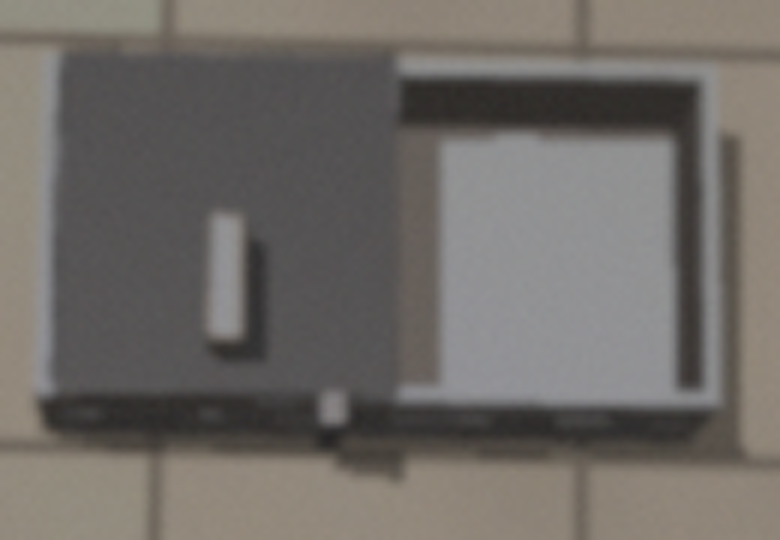

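The top zoom shows rim corners at zoom pixels (43,52), (718,62), (718,408) and (38,397), the grip top at (227,275), and the tab top at (334,400). Only two bars lie on the ledge.

```bash
python3 - <<'E'
from h import *
t=grab_frame('top')
w=lambda X,Y,z: ray(t,(270+(X+.5)/6-.5,115+(Y+.5)/6-.5),z)
for n,p in dict(fl=(43,52,.075),fr=(718,62,.075),nr=(718,408,.075),nl=(38,397,.075),grip=(227,275,.114),gfar=(227,211,.114),gnear=(225,340,.114),tab=(333,399,.09),coverR=(398,55,.082),coverRn=(398,390,.082)).items(): print(n,w(*p).round(4))
s=grab_frame('scene')
for n in('cover_grip',): pass
# bars, looser colour
for f in(t,s):
  for m,a,k in comps(hsv(f,(6,85,40),(24,255,255)),60):
    p=ray(f,k,.012)
    if .35<p[0]<.8 and abs(p[1])<.4: print(a,[np.r_[r[0],r[1]].round(3) for r in [fit([(f,m)],BAR,(p[0],p[1],0))]])
hb=boxpts(.14,.27,0,.075)
# cup rim circle in top: use net with highest IoU near (388,245)
for o in outline_of('top','cup'):
    print(o['score'],o['box'],fit([(t,o['mask'])],cyl(.032,0,.085),(.4,-.17,0) if o['box'][1]<260 else (.29,-.19,0),False))
E
```

```text
fl [0.6887 0.0927 0.075 ]
fr [ 0.6912 -0.1778  0.075 ]
nr [ 0.5497 -0.177   0.075 ]
nl [0.5477 0.0901 0.075 ]
grip [0.5886 0.0172 0.114 ]
gfar [0.6137 0.0178 0.114 ]
gnear [0.5632 0.0174 0.114 ]
tab [ 0.5464 -0.025   0.09  ]
coverR [ 0.6885 -0.049   0.082 ]
coverRn [ 0.5523 -0.0507  0.082 ]
328 [array([0.437, 0.203, 0.154, 0.185])]
306 [array([0.424, 0.049, 2.805, 0.168])]
97 [array([ 0.401, -0.164, -0.778,  2.819])]
213 [array([0.423, 0.052, 2.969, 0.307])]
208 [array([0.433, 0.204, 0.154, 0.212])]
0.94 [369.3, 230.1, 35.6, 30.2] (array([ 0.40374146, -0.17533818,  0.        ]), np.float64(0.18404905498027802))
0.93 [376.9, 277.9, 32.4, 30.6] (array([ 0.29240148, -0.189964  ,  0.        ]), np.float64(0.03383014723658562))
```

View pics/z_scene.png

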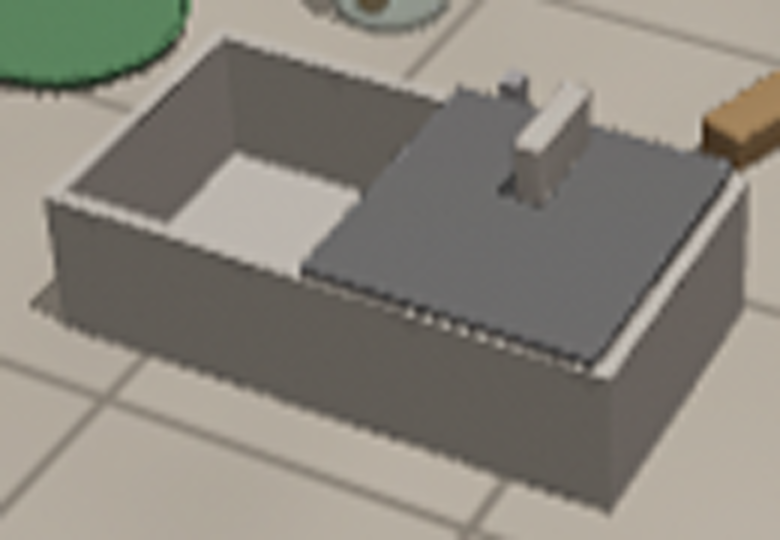

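```bash
cat >> h.py <<'E'
CAD=np.array([.619,-.043,.008])
def cw(x,y): c,s=np.cos(CAD[2]),np.sin(CAD[2]);return np.array([CAD[0]+c*x-s*y,CAD[1]+s*x+c*y])
def down(a,pos):  # tool down, closing line at yaw a (+pi/2); pick nearest wrist
    best=None
    for k in(0,np.pi):
        y=np.array([-np.sin(a+k),np.cos(a+k),0]);z=np.array([0,0,-1.]);R=np.c_[np.cross(y,z),y,z]
        q=inverse_kinematics(pos,R)
        if q is None: continue
        d=np.abs(np.array(q)-current_joint_positions()).max()+.3*abs(q[5])
        if best is None or d<best[0]: best=(d,R)
    return best[1]
G=.155
def st(): print('t',round(current_t(),2),'p',np.round(current_position(),3),'gap',round(current_finger_gap(),4),'gf',np.round(current_grasp_force(),1),'F',np.round(current_ft_force(),1),flush=True)
def fin(y0,y1,zg=.106,gap=.05):
    x=cw(-.030,y0-CAD[1])[0]
    R=down(CAD[2],[x,y0,zg+G]);grip(gap,30)
    move_pose([x,y0,zg+G+.08],R);move_straight([x,y0,zg+G],velocity=.1);st()
    grip(0,30);st()
    p=np.array(current_position())
    move_straight([p[0]-CAD[2]*(y1-y0),y1,p[2]],velocity=.08);dwell(.3);st()
    grip(gap);p=np.array(current_position());move_straight([p[0],p[1],p[2]+.08],velocity=.15)
E
python3 - <<'E'
from h import *
fin(.0172,.0245-.135-.002)
t=snap('top','t1.png')
for m,a,k in comps(hsv(t,(6,85,40),(24,255,255)),60):
    p=ray(t,k,.012)
    if .3<p[0]<.8 and -.1<p[1]<.4: print(a,fit([(t,m)],BAR,(p[0],p[1],0))[0].round(3))
im=cv2.imread('pics/t1.png')[90:290,130:430];cv2.imwrite('pics/t1c.png',cv2.resize(im,(780,520),interpolation=cv2.INTER_CUBIC))
E
```

```text
t 5.41 p [0.589 0.017 0.262] gap 0.05 gf 0.0 F [-0.1 -0.4  0.1]
t 5.82 p [0.589 0.017 0.262] gap 0.0135 gf 32.8 F [-1.1  0.7  4.1]
t 7.89 p [ 0.59  -0.11   0.262] gap 0.0138 gf 33.3 F [ 1.4 14.9  6. ]
328 [0.438 0.203 0.148]
304 [ 0.423  0.049 -0.311]
```

View pics/t1c.png

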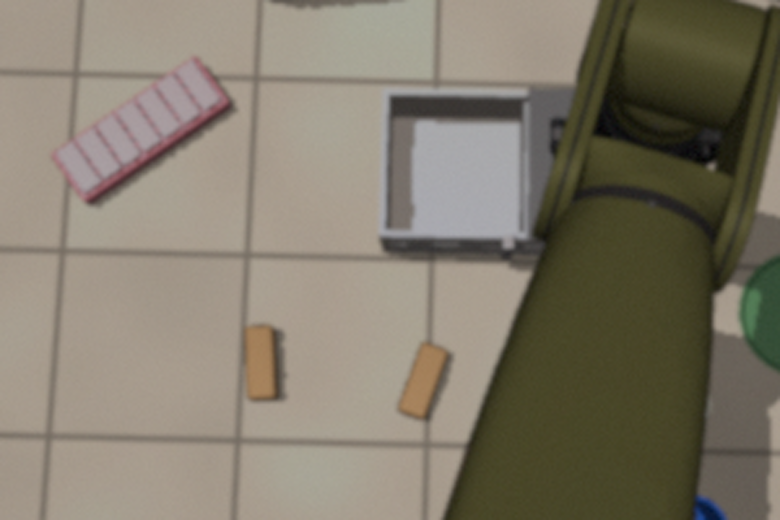

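The cover is fully open, with the divider at crop pixel (528,170), and the bars are unchanged at (261,362) and (424,380). Now the bars.

```bash
cat >> h.py <<'E'
def seebars():
    t=grab_frame('top');o=[]
    for m,a,k in comps(hsv(t,(6,85,40),(24,255,255)),60):
        p=ray(t,k,.012)
        if .3<p[0]<.545 and -.12<p[1]<.45: o.append(fit([(t,m)],BAR,(p[0],p[1],0))[0])
    return o
def pick(b,to,zg=.022):
    a=(b[2]+np.pi/2)%np.pi-np.pi/2
    R=down(a,[b[0],b[1],zg+G]);grip(.055,30)
    move_pose([b[0],b[1],zg+G+.1],R);move_straight([b[0],b[1],zg+G],velocity=.12);st()
    grip(0,30);st()
    move_straight([b[0],b[1],.29],velocity=.2);st()
    if current_finger_gap()<.02: return False
    w=cw(*to);R=down(CAD[2],[*w,.29]);move_pose([*w,.29],R)
    move_straight([*w,.060+G],velocity=.12);grip(.042);dwell(.2);move_straight([*w,.29],velocity=.2);st()
    return True
E
python3 - <<'E'
from h import *
b=max(seebars(),key=lambda b:b[1]);print(b)
print(pick(b,(0,.095)))
print(seebars())
t=snap('top','t2.png')
E
```

```text
[0.43812695 0.20251455 0.14814194]
t 11.66 p [0.439 0.203 0.178] gap 0.0549 gf 0.0 F [-0.8 -0.1  0.9]
t 12.02 p [0.439 0.203 0.178] gap 0.0274 gf 30.3 F [-0.2  0.4  4.9]
t 12.73 p [0.437 0.202 0.289] gap 0.0275 gf 29.7 F [-0.5 -0.1 -0.1]
t 15.46 p [0.618 0.052 0.29 ] gap 0.0417 gf 0.0 F [-0.2 -0.2 -1. ]
True
[]
```

```bash
python3 - <<'E'
from h import *
p=[.35,.40,.35];move_pose(p,down(0,p))
bs=seebars();print(bs)
if len(bs)==1: print(pick(bs[0],(0,.04)))
move_pose(p,down(0,p))
print(seebars())
t=snap('top','t3.png');im=cv2.imread('pics/t3.png')[90:290,130:430];cv2.imwrite('pics/t3c.png',cv2.resize(im,(780,520),interpolation=cv2.INTER_CUBIC))
E
```

```text
[array([0.42448553, 0.04818783, 2.82969388])]
t 19.88 p [0.425 0.048 0.178] gap 0.0546 gf 0.0 F [0.8 0.2 0.4]
t 20.23 p [0.425 0.048 0.178] gap 0.0273 gf 30.7 F [-0.8 -0.4  5.3]
t 20.95 p [0.424 0.048 0.289] gap 0.0276 gf 30.1 F [ 0.1  0.1 -1. ]
t 23.56 p [ 0.618 -0.003  0.29 ] gap 0.0419 gf 0.0 F [ 0.1  0.4 -0.3]
True
[]
```

View pics/t3c.png

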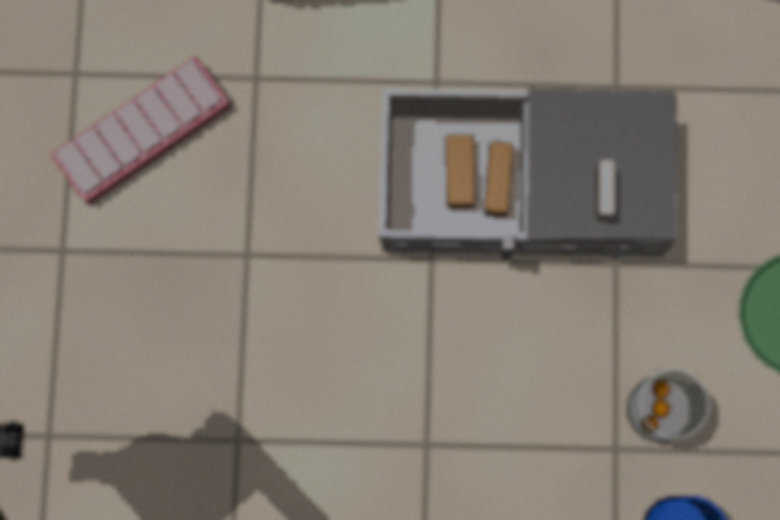

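Both bars are in the left well at crop pixels (460,170) and (499,178). Next I'll shut the cover and look for a feasible pour.

```bash
cat >> h.py <<'E'
from scipy.spatial.transform import Rotation as Ro
Rz=lambda a:Ro.from_euler('z',a).as_matrix(); Ry=lambda a:Ro.from_euler('y',a).as_matrix()
HG=.06
def graspR(psi,phi,flip):
    d=np.array([np.cos(psi)*np.cos(phi),np.sin(psi)*np.cos(phi),-np.sin(phi)]);y=np.array([-np.sin(psi),np.cos(psi),0])*(1-2*flip)
    return np.c_[np.cross(y,d),y,d]
def tcp(g,R): return np.array(g)-G*R[:,2]
def pourpose(mouth,al,th,be,Rg):
    Q=Rz(al)@Ry(th)@Rz(be);g=np.array(mouth)-Q[:,2]*(.085-HG)
    R=Q@Rg; return tcp(g,R),R
E
cat > search.py <<'E'
from h import *
cup=np.array([.404,-.173]);dish=np.array([.498,-.311]);w=cw(0,-.0675)
seen=[]
for phi in np.radians([30,40]):
  for psi in np.radians([-90,-75,-60,-45,-30]):
    for fl in(0,1):
      Rg=graspR(psi,phi,fl);q=inverse_kinematics(tcp([*cup,HG],Rg),Rg)
      q1=inverse_kinematics(tcp([*cup,HG+.13],Rg),Rg)
      if q is None or q1 is None: continue
      for dpsi in np.radians([0,-20,20,40]):
        Rd=Rz(dpsi)@Rg
        qd=inverse_kinematics(tcp([*dish,HG+.008],Rd),Rd)
        if qd is not None: break
      else: continue
      for al in np.radians(range(-180,180,30)):
        for be in np.radians(range(-180,180,20)):
          m=np.r_[w-.025*np.array([np.cos(al),np.sin(al)]),.135]
          ok=True;Q=[q1]
          for th in np.radians([0,40,80,125]):
            mm=m+[0,0,.05*(1-th/2.18)]
            p,R=pourpose(mm,al,th,be,Rg)
            low=min((p+s*R[:,2]+k)[2] for s in(0,.1) for k in([0,0,-.055],))
            if low<.10: ok=False;break
            x=inverse_kinematics(p,R)
            if x is None: ok=False;break
            Q.append(x)
          if ok:
            Q=np.array(Q);j=np.abs(np.diff(Q,axis=0)).max(1);c=j[1:].max()+.3*j[0]
            seen.append((c,np.degrees([phi,psi]).round(),fl,np.degrees([dpsi,al,be]).round(),j.round(2),np.round(qd,2)))
seen.sort(key=lambda s:s[0])
for s in seen[:12]: print(*s)
print(len(seen))
E
python3 - <<'E'
from h import *
fin(-.110,.0255+.001)
p=[.35,.2,.35];move_pose(p,down(0,p))
snap('top','t4.png');st()
im=cv2.imread('pics/t4.png')[105:265,270:470];cv2.imwrite('pics/t4c.png',cv2.resize(im,(750,600),interpolation=cv2.INTER_CUBIC))
E
time python3 search.py
```

```text
t 28.66 p [ 0.59  -0.11   0.262] gap 0.0499 gf 0.0 F [0.1 0.2 1.6]
t 29.07 p [ 0.59  -0.109  0.262] gap 0.0135 gf 32.8 F [-0.7  6.1  2.8]
t 31.23 p [0.589 0.026 0.262] gap 0.0134 gf 32.8 F [3.5 1.2 3. ]
t 33.53 p [0.351 0.2   0.35 ] gap 0.0499 gf 0.0 F [-0.3 -0.1  0. ]Traceback (most recent call last):
  File "search.py", line 24, in <module>
    x=inverse_kinematics(p,R)
ValueError: time passes only in moves, steps and waits

real	0m19.721s
user	0m4.025s
sys	0m0.512s
```

View pics/t4c.png

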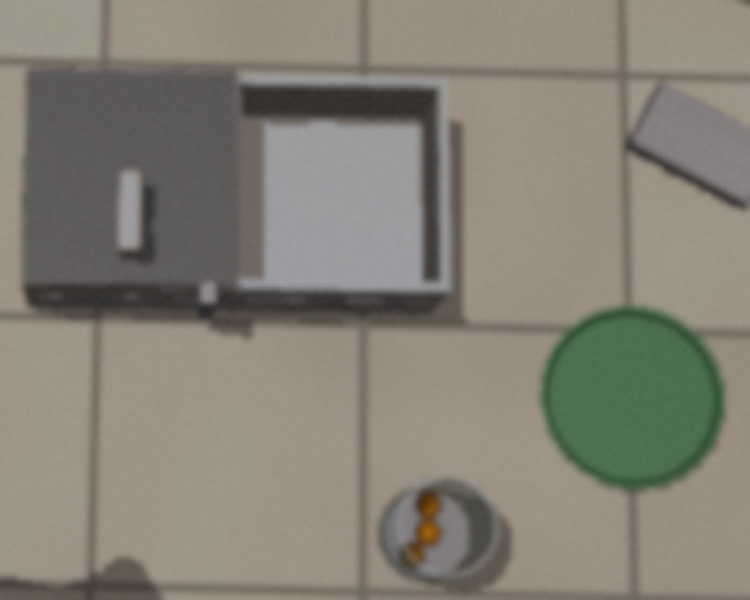

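The cover is shut, with no left rim showing at (25,170), and the cup is at (440,530) with 3 pearls. I'll redo the search with fewer candidates, tilting about the tool axis.

```bash
cat > search.py <<'E'
from h import *
cup=np.array([.404,-.173]);dish=np.array([.498,-.311]);w=cw(0,-.0675)
seen=[];n=0
for phi in np.radians([30,40]):
  for psi in np.radians([-75,-55,-35]):
    for fl in(0,1):
      dwell(.02)
      Rg=graspR(psi,phi,fl);q=inverse_kinematics(tcp([*cup,HG],Rg),Rg)
      q1=inverse_kinematics(tcp([*cup,HG+.13],Rg),Rg)
      if q is None or q1 is None: print('no grasp',np.degrees([phi,psi]),fl);continue
      for dpsi in np.radians([0,20,40]):
        Rd=Rz(dpsi)@Rg
        qd=inverse_kinematics(tcp([*dish,HG+.008],Rd),Rd)
        if qd is not None: break
      else: print('no dish');continue
      for sg in(-1,1):
       for pp in np.radians([-60,-40,-20,0,20]):
        for off in np.radians([-20,0,20]):
          al=pp-sg*np.pi/2+off; be=pp-psi-al
          m=np.r_[w-.025*np.array([np.cos(al),np.sin(al)]),.135]
          Q=[]
          for th in np.radians([125,80,40,0]):
            p,R=pourpose(m+[0,0,.05*(1-th/2.18)],al,th,be,Rg)
            if min(p[2],(p+.1*R[:,2])[2])<.155: break
            x=inverse_kinematics(p,R);n+=1
            if x is None: break
            Q.append(x)
          else:
            Q=np.array([q1]+Q[::-1]);j=np.abs(np.diff(Q,axis=0)).max(1)
            seen.append((j[1:].max()+.3*j[0],np.degrees([phi,psi]).round(),fl,np.degrees([dpsi,al,be,pp]).round(),j.round(2),np.round(qd-q1,1)))
seen.sort(key=lambda s:s[0])
for s in seen[:10]: print(*s)
print(len(seen),n)
E
python3 search.py
```

```text
no grasp [ 30. -75.] 0
no grasp [ 30. -75.] 1
no grasp [ 30. -55.] 0
no grasp [ 30. -55.] 1
no grasp [ 30. -35.] 0
no grasp [ 30. -35.] 1
no grasp [ 40. -75.] 1
no grasp [ 40. -55.] 1
no grasp [ 40. -35.] 0
no grasp [ 40. -35.] 1
0 0
```

```bash
cat > search.py <<'E'
from h import *
cup=np.array([.404,-.173]);dish=np.array([.498,-.311])
def clear(p,R):
    for s in(-.1,-.05,0,.05,.1):
        c=p+s*R[:,2]
        if c[2]<.075 or (c[0]>.49 and c[2]<.145): return False
    return True
seen=[];n=0
for phi in np.radians([40,48]):
  for psi in np.radians([-95,-75,-55,-40]):
    for fl in(0,1):
      dwell(.02)
      Rg=graspR(psi,phi,fl);q=inverse_kinematics(tcp([*cup,HG],Rg),Rg)
      q1=inverse_kinematics(tcp([*cup,HG+.13],Rg),Rg)
      if q is None or q1 is None: continue
      qd=None
      for dpsi in np.radians([0,20,-20,40]):
        Rd=Rz(dpsi)@Rg
        qd=inverse_kinematics(tcp([*dish,HG+.008],Rd),Rd)
        if qd is not None: break
      print('grasp ok',np.degrees([phi,psi]),fl,np.round(q,2),None if qd is None else np.degrees(dpsi),flush=True)
      if qd is None: continue
      for h in(.135,.165):
       for al in np.radians(range(-180,180,30)):
        dwell(.01)
        w=cw(-.01,-.0675)-.025*np.array([np.cos(al),np.sin(al)])
        for be in np.radians(range(-180,180,20)):
          Q=[]
          for th in np.radians([118,80,40,0]):
            p,R=pourpose(np.r_[w,h+.06*(1-th/2.06)],al,th,be,Rg)
            if not clear(p,R) or np.hypot(p[0],p[1])>1: break
            x=inverse_kinematics(p,R);n+=1
            if x is None: break
            Q.append(x)
          else:
            Q=np.array([q1]+Q[::-1]);j=np.abs(np.diff(Q,axis=0)).max(1)
            seen.append((j[1:].max()+.3*j[0]+10*(h-.135),np.degrees([phi,psi]).round(),fl,h,np.degrees([dpsi,al,be]).round(),j.round(2),np.abs(qd-np.array(q1)).max().round(1)))
seen.sort(key=lambda s:s[0])
for s in seen[:10]: print(*s)
print(len(seen),n)
E
python3 search.py
```

```text
grasp ok [ 40. -95.] 0 [-0.07  0.    2.32 -1.01  1.12  0.63] 0.0
grasp ok [ 40. -95.] 1 [-0.07  0.    2.32 -1.01  1.12 -2.51] 0.0
grasp ok [ 40. -75.] 0 [-0.1  -0.17  2.48 -1.18  0.88  0.46] 0.0
grasp ok [ 40. -55.] 0 [-0.23 -0.37  2.62 -1.31  0.56  0.22] -20.0
grasp ok [ 48. -95.] 0 [-0.13 -0.07  2.33 -0.88  1.05  0.48] 0.0
grasp ok [ 48. -95.] 1 [-0.13 -0.07  2.33 -0.88  1.05 -2.66] 0.0
grasp ok [ 48. -75.] 0 [-0.17 -0.22  2.46 -0.98  0.82  0.24] 0.0
grasp ok [ 48. -55.] 0 [-0.28 -0.39  2.58 -0.95  0.54 -0.16] 0.0
grasp ok [ 48. -40.] 0 [-0.42 -0.5   2.65 -0.59  0.34 -0.79] 20.0
grasp ok [ 48. -40.] 1 [-0.42 -0.5   2.65 -0.59  0.34  2.35] 20.0
0.7086243721240223 [ 48. -95.] 0 0.135 [  0. -60.  60.] [0.49 0.56 0.42 0.43] 0.5
0.7086809559647784 [ 40. -95.] 0 0.135 [  0. -90.  40.] [0.82 0.46 0.42 0.33] 0.5
0.7127781782450484 [ 48. -95.] 0 0.135 [  0. -30.  60.] [0.3  0.62 0.55 0.49] 0.5
0.7153689218150561 [ 40. -95.] 0 0.135 [  0. -60.  40.] [0.61 0.53 0.41 0.37] 0.5
0.7342241137541523 [ 40. -95.] 0 0.135 [  0. -60.  60.] [0.48 0.59 0.39 0.42] 0.5
0.7356233337819476 [ 48. -75.] 0 0.135 [  0. -30.  60.] [0.36 0.63 0.61 0.53] 0.5
0.7459741749686237 [ 40. -95.] 0 0.135 [  0. -90.  60.] [0.7  0.54 0.5  0.39] 0.5
0.7543335872653711 [ 40. -95.] 0 0.135 [  0. -30.  40.] [0.39 0.64 0.45 0.44] 0.5
0.756544276844402 [ 40. -75.] 0 0.135 [  0. -90.  20.] [0.98 0.46 0.42 0.33] 0.5
0.756983979313491 [ 48. -75.] 0 0.135 [  0. -30.  40.] [0.45 0.62 0.55 0.49] 0.5
908 5026
```

```bash
python3 - <<'E'
from h import *
dwell(.02)
for phi,psi,al,be in((40,-95,-60,60),(40,-95,-90,40),(48,-95,-30,60),(40,-95,-60,40)):
    phi,psi,al,be=np.radians([phi,psi,al,be]);Rg=graspR(psi,phi,0)
    w=cw(-.01,-.0675)-.025*np.array([np.cos(al),np.sin(al)])
    print(np.degrees([phi,psi,al,be]).round())
    for th in(0,60,118):
        t=np.radians(th);p,R=pourpose(np.r_[w,.14+.06*(1-t/2.06)],al,t,be,Rg)
        print(th,'tcp',p.round(3),'body front',(p+.1*R[:,2]).round(3),'tip',(p+.17*R[:,2]).round(3),'y',R[:,1].round(2))
E
```

```text
[ 40. -95. -60.  60.]
0 tcp [0.607 0.029 0.275] body front [ 0.601 -0.047  0.21 ] tip [ 0.596 -0.1    0.165] y [ 1.   -0.09  0.  ]
60 tcp [ 0.664 -0.069  0.291] body front [ 0.614 -0.07   0.205] tip [ 0.579 -0.07   0.144] y [ 0.85  0.16 -0.5 ]
118 tcp [ 0.712 -0.151  0.191] body front [ 0.631 -0.099  0.166] tip [ 0.574 -0.062  0.148] y [ 0.57  0.64 -0.51]
[ 40. -95. -90.  40.]
0 tcp [ 0.707 -0.017  0.275] body front [ 0.644 -0.061  0.21 ] tip [ 0.6   -0.092  0.165] y [ 0.57 -0.82  0.  ]
60 tcp [ 0.707 -0.116  0.266] body front [ 0.644 -0.082  0.196] tip [ 0.6   -0.059  0.146] y [ 0.57 -0.41 -0.71]
118 tcp [ 0.707 -0.183  0.165] body front [ 0.644 -0.106  0.156] tip [ 0.6   -0.052  0.15 ] y [ 0.57  0.38 -0.72]
[ 48. -95. -30.  60.]
0 tcp [ 0.544 -0.004  0.29 ] body front [ 0.572 -0.065  0.216] tip [ 0.592 -0.107  0.164] y [0.91 0.42 0.  ]
60 tcp [ 0.648 -0.064  0.288] body front [ 0.597 -0.079  0.204] tip [ 0.561 -0.089  0.144] y [ 0.66  0.57 -0.5 ]
118 tcp [ 0.721 -0.106  0.173] body front [ 0.623 -0.094  0.159] tip [ 0.554 -0.085  0.15 ] y [ 0.18  0.84 -0.51]
[ 40. -95. -60.  40.]
0 tcp [0.647 0.019 0.275] body front [ 0.615 -0.051  0.21 ] tip [ 0.592 -0.099  0.165] y [ 0.91 -0.42  0.  ]
60 tcp [ 0.697 -0.067  0.266] body front [ 0.625 -0.069  0.196] tip [ 0.576 -0.071  0.146] y [ 0.7  -0.07 -0.71]
118 tcp [ 0.73  -0.125  0.165] body front [ 0.637 -0.089  0.156] tip [ 0.572 -0.064  0.15 ] y [ 0.3   0.62 -0.72]
```

The search's top candidates swing the gripper close to the mouth, so I'll grip the cup lower (0.05 m) and use the first candidate, where the body stays above the pour. Now grasp and lift.

```bash
cat >> h.py <<'E'
HG=.05
PHI,PSI,AL,BE=np.radians([40,-95,-60,60])
RG=graspR(PSI,PHI,0)
E
python3 - <<'E'
from h import *
cup=np.array([.4035,-.173,HG]);P=tcp(cup,RG);pre=P-.11*RG[:,2]
grip(.085,40)
move_pose(pre+[0,0,.08],RG);move_straight(pre,velocity=.2);st()
move_straight(P,velocity=.08);st()
snap('scene','s5.png')
grip(0,40);st()
move_straight(P+[0,0,.02],velocity=.1);dwell(.2);st()
f=snap('scene','s6.png');snap('top','t6.png')
a=[cv2.resize(cv2.imread('pics/'+n)[y:y+130,x:x+150],(400,347),interpolation=cv2.INTER_CUBIC) for n,x,y in(('s6.png',210,110),('t6.png',320,170))]
cv2.imwrite('pics/g6.png',np.hstack(a))
E
```

```text
t 38.34 p [0.421 0.029 0.221] gap 0.085 gf 0.0 F [ 0.2 -1.2  0.2]
t 39.87 p [ 0.414 -0.055  0.15 ] gap 0.085 gf 0.0 F [ 0.6 -0.3 -0.1]
t 40.25 p [ 0.414 -0.055  0.15 ] gap 0.0627 gf 44.2 F [-0.3  0.6  4. ]
t 40.8 p [ 0.413 -0.055  0.169] gap 0.0624 gf 43.8 F [ 0.6  0.6 -1.4]
```

View pics/g6.png

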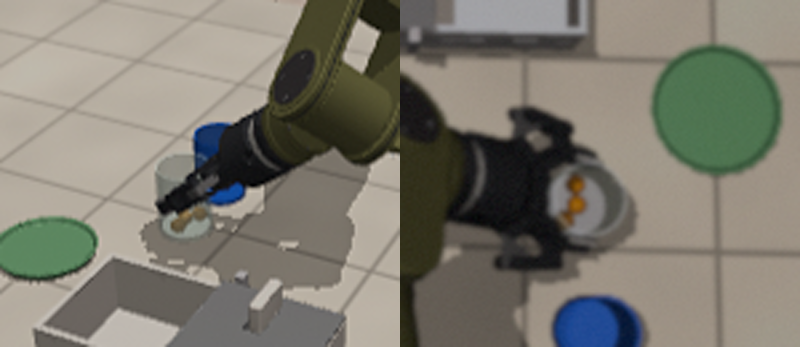

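The cup is held level with its 3 pearls still inside (right crop 575,200), and the blue cup is untouched. Now pour.

```bash
python3 - <<'E'
from h import *
p=np.array(current_position());move_straight(p+[0,0,.16],velocity=.15)
w=cw(-.01,-.0675)-.025*np.array([np.cos(AL),np.sin(AL)])
def pp(th): t=np.radians(th);return pourpose(np.r_[w,.14+.07*max(0,1-th/90)],AL,t,BE,RG)
for th in (0,20,40,60,75,88,98,108,118):
    P,R=pp(th);q=inverse_kinematics(P,R)
    if q is None: print('none',th);break
    j=np.abs(np.array(q)-current_joint_positions()).max()
    if th and j>1: print('jump',th,j);break
    move_pose(P,R);print(th,round(j,2),np.round(current_ft_force(),1))
dwell(.7);st()
snap('scene','s7.png');snap('top','t7.png')
a=[cv2.resize(cv2.imread('pics/'+n)[y:y+130,x:x+150],(400,347),interpolation=cv2.INTER_CUBIC) for n,x,y in(('s7.png',210,150),('t7.png',290,90))]
cv2.imwrite('pics/g7.png',np.hstack(a))
E
```

```text
0 0.53 [-0.9 -0.1 -1.2]
20 0.3 [-0.2  0.3 -2.1]
40 0.27 [ 0.9 -0.3 -0.7]
60 0.23 [ 0.2 -0.9 -1.2]
75 0.15 [ 0.6  0.4 -1.6]
88 0.14 [-0.8  0.2 -2. ]
98 0.12 [ 0.3  0.6 -3. ]
108 0.12 [ 0.2 -0.6 -2.1]
118 0.12 [-0.1 -0.7 -1.5]
t 46.05 p [ 0.707 -0.144  0.195] gap 0.0625 gf 44.3 F [-0.5 -0.3 -2. ]
```

View pics/g7.png

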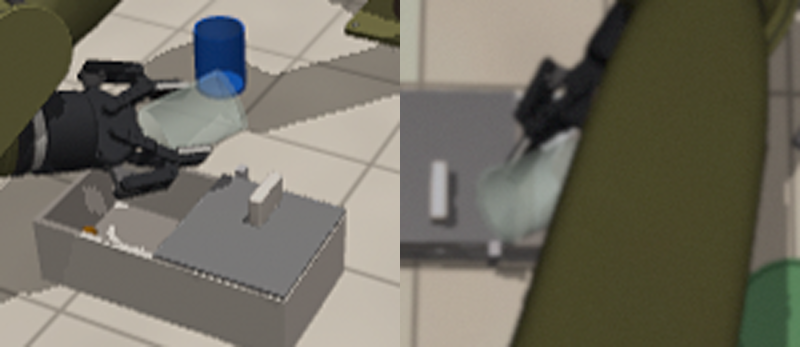

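The cup is empty and a pearl shows in the right well at left crop (90,230). I'll un-tilt, check the well, then place the cup.

```bash
python3 - <<'E'
from h import *
w=cw(-.01,-.0675)-.025*np.array([np.cos(AL),np.sin(AL)])
for th in (100,75,50,25,0):
    move_pose(*pourpose(np.r_[w,.17+.06*(1-th/118)],AL,np.radians(th),BE,RG))
D=np.array([.498,-.311,HG+.008])
move_pose(tcp(D+[0,0,.12],RG),RG);st()
snap('top','t8.png');s=snap('scene','s8.png')
a=[cv2.resize(cv2.imread('pics/'+n)[y:y+130,x:x+150],(400,347),interpolation=cv2.INTER_CUBIC) for n,x,y in(('s8.png',200,140),('t8.png',320,110))]
cv2.imwrite('pics/g8.png',np.hstack(a))
E
```

```text
t 48.96 p [ 0.509 -0.193  0.278] gap 0.0624 gf 44.4 F [ 0.1  0.1 -1. ]
```

View pics/g8.png

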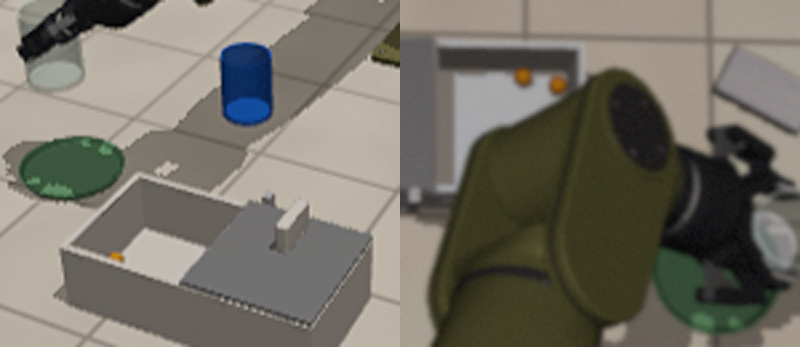

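The cup is empty and two pearls show in the well (crop 523,75 and 558,85), with the third behind the arm. I'll place the cup.

```bash
python3 - <<'E'
from h import *
D=np.array([.498,-.311,HG+.008])
move_straight(tcp(D,RG),velocity=.12)
z=tcp(D,RG)
for i in range(4):
    st()
    if current_ft_force()[2]>1.5: break
    z=z-[0,0,.001];move_straight(z,velocity=.02);dwell(.1)
grip(.085);dwell(.3);st()
move_straight(z-.12*RG[:,2],velocity=.12)
p=[.35,.25,.35];move_pose([.40,.05,.38],down(0,[.40,.05,.38]));move_pose(p,down(0,p));dwell(.2)
t=snap('top','t9.png');s=snap('scene','s9.png')
a=[cv2.resize(cv2.imread('pics/'+n)[y:y+130,x:x+200],(400,260),interpolation=cv2.INTER_CUBIC) for n,x,y in(('s9.png',190,140),('t9.png',270,110))]
cv2.imwrite('pics/g9.png',np.hstack(a))
for m,a,k in comps(hsv(t,(6,130,60),(22,255,255)),8):
    print('top',a,k.round(1),ray(t,k,.015).round(3))
for o in outline_of('scene','cup')[:2]: print('cup',o['score'].__round__(2),fit([(s,o['mask'])],cyl(.032,.006,.091),(.498,-.311,0),False))
for m,a,k in comps(hsv(t,(45,60,30),(90,255,255)),300): print('dish',a,k,ray(t,k,.012))
E
```

```text
t 50.21 p [ 0.509 -0.193  0.158] gap 0.0624 gf 44.5 F [-0.5  0.5 -1.6]
t 50.56 p [ 0.508 -0.193  0.157] gap 0.0626 gf 44.5 F [ 1.4  0.  -2. ]
t 50.91 p [ 0.509 -0.193  0.156] gap 0.0626 gf 44.8 F [-0.5  1.6  1.1]
t 51.26 p [ 0.509 -0.193  0.156] gap 0.0623 gf 45.4 F [-2.5  2.5  7. ]
t 51.92 p [ 0.508 -0.193  0.155] gap 0.0849 gf 0.0 F [0.1 0.3 0.5]
top 1319 [456.5  26.4] [ 0.986 -0.368  0.015]
top 281 [523.6  47. ] [ 0.933 -0.542  0.015]
top 33 [365.8 138. ] [ 0.676 -0.129  0.015]
top 28 [379.2 141.5] [ 0.668 -0.163  0.015]
top 26 [379.3 157.8] [ 0.625 -0.164  0.015]
cup 0.85 (array([ 0.50380911, -0.30596801,  0.        ]), np.float64(0.06652962416410446))
cup 0.7 (array([ 0.30136463, -0.18120339,  0.        ]), np.float64(0.12586204707622528))
dish 986 [433.26876268 213.53955375] [ 0.4876388  -0.29714114  0.012     ]
```

View pics/g9.png

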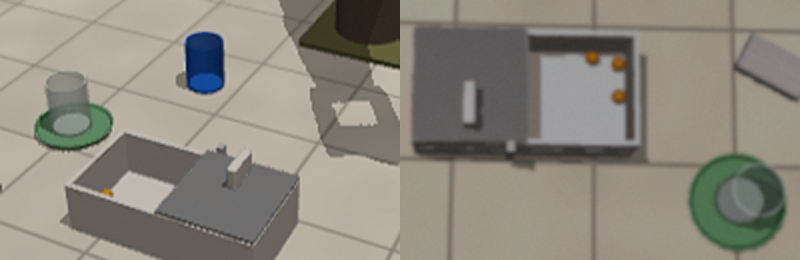

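All three pearls are in the right well and the cup stands on the dish. Now set the cover to the tab.

```bash
python3 - <<'E'
from h import *
fin(.0255,-.0253)
p=[.35,.25,.35];move_pose(p,down(0,p));dwell(.2);st()
snap('top','t10.png');snap('scene','s10.png')
im=cv2.imread('pics/t10.png')[115:205,270:400];cv2.imwrite('pics/g10.png',cv2.resize(im,(780,540),interpolation=cv2.INTER_CUBIC))
im=cv2.imread('pics/s10.png')[190:280,215:345];cv2.imwrite('pics/g10s.png',cv2.resize(im,(780,540),interpolation=cv2.INTER_CUBIC))
E
```

```text
t 58.06 p [0.589 0.026 0.262] gap 0.0498 gf 0.0 F [-0.1  0.4 -0.4]
t 58.47 p [0.589 0.026 0.262] gap 0.0137 gf 32.7 F [-0.7 -0.   3.3]
t 59.55 p [ 0.589 -0.025  0.262] gap 0.0139 gf 32.5 F [ 1.9 -1.7  1.7]
t 62.24 p [0.351 0.25  0.35 ] gap 0.05 gf 0.0 F [ 0.2 -0.3  0.5]
```

View pics/g10.png

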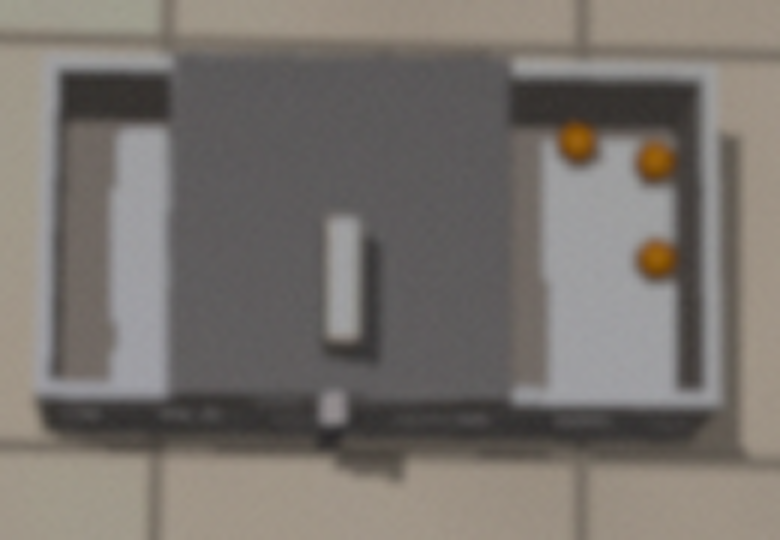

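View pics/g10s.png

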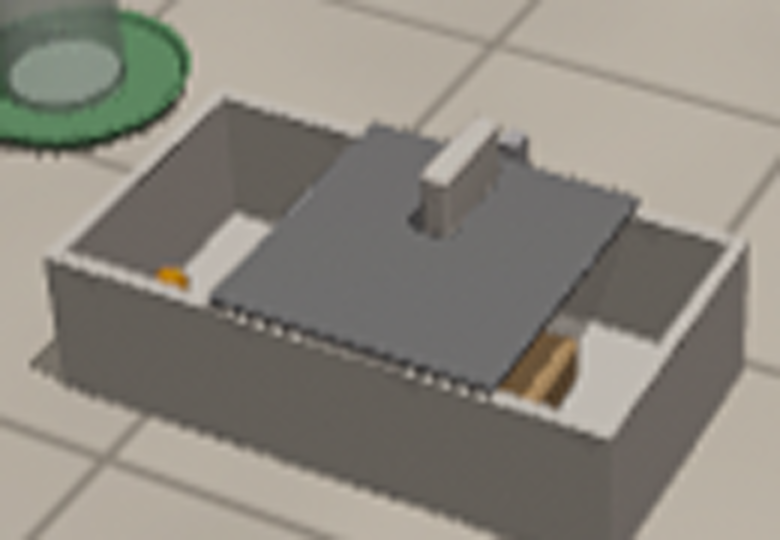

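```bash
python3 - <<'E'
from h import *
t=grab_frame('top');s=grab_frame('scene')
w=lambda f,ox,oy,X,Y,z: ray(f,(ox+(X+.5)/6-.5,oy+(Y+.5)/6-.5),z).round(4)
print('grip top',w(t,270,115,343.5,278,.114),'tab',w(t,270,115,333.5,399,.09))
print('scene grip',w(s,215,190,462,153,.114),'tab',w(s,215,190,513,138,.09))
for y in(-.021,-.025,-.029):
    f=lambda fr,ox,oy,X:((proj(fr,X)-[ox,oy]+.5)*6).round(0)
    print(y,'tab top corners scene',[f(s,215,190,X) for X in([.549,y-.005,.09],[.549,y+.005,.09],[.537,y+.005,.09],[.537,y-.005,.09])],'top',[f(t,270,115,X) for X in([.543,y-.005,.09],[.543,y+.005,.09])])
g=cv2.cvtColor(t['frame'],cv2.COLOR_RGB2GRAY).astype(int)
print(g[180:188,318:334]);print(g[150:172,320:334].mean(0).round())
E
```

```text
grip top [ 0.5885 -0.0272  0.114 ] tab [ 0.5464 -0.0252  0.09  ]
scene grip [ 0.5931 -0.0202  0.114 ] tab [ 0.5447 -0.0216  0.09  ]
-0.021 tab top corners scene [array([500., 141.]), array([520., 147.]), array([533., 133.]), array([513., 127.])] top [array([336., 408.]), array([310., 408.])]
-0.025 tab top corners scene [array([492., 139.]), array([512., 144.]), array([525., 130.]), array([505., 125.])] top [array([346., 409.]), array([320., 408.])]
-0.029 tab top corners scene [array([484., 136.]), array([504., 142.]), array([517., 128.]), array([497., 122.])] top [array([357., 409.]), array([331., 408.])]
[[ 80  81  81  81  86 100 117 122 121 105  86  87  86  89  90  94]
 [ 71  71  67  68  77 105 132 138 132 110  81  75  76  82  81  83]
 [ 66  65  59  62  72 110 136 140 134 110  75  63  65  63  64  66]
 [ 59  57  57  58  72 110 136 142 135 109  69  54  58  56  54  56]
 [ 59  60  58  58  72 106 131 137 132 106  69  49  51  52  52  51]
 [ 58  60  58  59  66  88 108 109 105  86  62  50  51  53  50  51]
 [ 60  59  59  58  59  61  64  64  61  59  57  53  54  55  54  55]
 [ 62  65  65  66  56  51  43  44  47  56  63  65  61  61  58  60]]
[ 92.  93.  91.  93. 118. 144. 152. 152. 147. 126.  90.  68.  68.  80.]
```

In the final view the grip is level with the tab to about 2 mm in both cameras. The pearls and a bar are visible in their wells and the cup is on the dish.

```bash
python3 -c "
from bench import *
print(sign_off(),current_t())"
```

```text
the job is handed in; nothing more can be done
the job is handed in; nothing more can be done
```

The job is handed in at about 62 s of the 208 s limit, though no verdict was returned: both bars are in the left well, all three pearls in the right well, the empty cup is upright on the green dish, and the cover's grip is level with the tab to about 2 mm.

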